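# Check the clear sides of a square bottle at the lit viewer

## Robot

A 6-joint arm with a two-finger parallel gripper is mounted at the origin on the work surface. World frame = base frame: x ahead of the robot, y to its left, z up, the work surface at z = 0. Lengths are in m, angles in rad, forces in N, time in s.
With the tool pointing down it reaches from about 0.425 to 0.95 m from the base axis. Payload 14.7 kg.
Tool frame: the origin (TCP) lies at the very end of the fingers, on their centre line; the grasp point (between the pads) lies 19 mm behind it (arm.grip_depth is the distance from the TCP to the grasp point, in m); z points along the fingers, y is the line along which they close (so a half turn about z gives the same grasp; the last joint's range is limited). The gripper opens to 85 mm and grips with 20 to 120 N. Pads are 22 mm wide; open, the fingers measure 114 mm over their backs; the gripper's body (76 mm by 85 mm) begins 54 mm behind the grasp point. The pads swing forward as they close: fully open they stand 13 mm farther back than shut.
Start: joints at [1.262, 0.48, 1.596, -0, 1.065, -0.047], TCP at [0.168, 0.628, 0.231] pointing down, gripper open.
Joint ranges: [-2.75, 2.75], [-0.82, 2.05], [0.23, 2.67], [-1.56, 4.7], [0.09, 2.69], [-2.92, 2.92]. Speed limits (rad/s): [1.89, 1.89, 2.39, 3.01, 3.01, 3.01].

## Interface

Orientations are given as a unit quaternion [w, x, y, z].
In Python, from rig import arm, optics, probe_bus, sign_off gives the robot as it stands (arm), with the cameras (optics), the job as plain functions and the readings (probe_bus).
- The arm moves only by the tool steer_hand, called after "Request:" in YAML: its name, and indented under it one key for each argument. Schema: {"type":"object","properties":{"offsets":{"type":"object","properties":{"drx":{"type":"array","items":{"type":"number"},"minItems":1,"maxItems":8},"dry":{"type":"array","items":{"type":"number"},"minItems":1,"maxItems":8},"drz":{"type":"array","items":{"type":"number"},"minItems":1,"maxItems":8},"x":{"type":"array","items":{"type":"number"},"minItems":1,"maxItems":8},"y":{"type":"array","items":{"type":"number"},"minItems":1,"maxItems":8},"z":{"type":"array","items":{"type":"number"},"minItems":1,"maxItems":8},"aperture":{"type":"array","items":{"type":"number"},"minItems":1,"maxItems":8}},"additionalProperties":false,"required":["drx","dry","drz","x","y","z","aperture"]},"only":{"type":"string"},"quiet":{"type":"boolean"},"lines":{"type":"string"}},"required":["offsets"],"additionalProperties":false}. offsets is an object with one list for each field, all of the same length, 1 to 8, a row being the entries at one place: drx, dry, drz (a rotation vector in a scale on which 1.0 is pi rad), x, y, z (the shift in shares of the most that a row can go, 1 being 50 mm), aperture (the opening from 0.0 (shut) to 1.0 (fully open)); each row shifts and turns the commanded pose from where the row before left it, along the tool's axes as they then stand; what a row does not reach is not made up. A row lasts 1/10 s, in which the tool goes at most 0.05 m and 0.15 rad, less where a joint would pass 70% of its speed; a pose out of reach is approached as far as the arm can. The fingers move at their own pace and stop on an object; the grip force is fixed at half the most. Time passes only in rows, so rows that do not move let the fingers close. The tool returns the time, the measured TCP pose, the force, the opening and the grip force at its end. only (a regular expression) keeps the lines of the reply that match it, lines (a string "A,B") keeps lines A to B, and quiet returns only ok. No shift or turn number may pass 1 either way. Input that does not fit is refused with a message, and nothing moves.
- probe_bus.state(): the state, without advancing time (a new reading comes with each control period).
- optics.camera(name): name is "scene" or "top"; returns the picture (400x640x3 uint8, blue, green, red); there is no depth.
- optics.camera_params(name): a dict with "fx", "fy", "cx", "cy" (pixels), "view" (4x4, takes a point from world to camera coordinates). Camera axes: x right, y down, z forward; pixel columns grow to the right and rows downward; lengths in m; the calibration is good to about 2 mm. A picture is of the moment at which its call begins. camera_params takes no time and is no camera call.
- sign_off(): hands the job in; it is judged then, once.
The state is a dict: "time_s": time; "q": joint angles; "dq": joint speeds; "joint_efforts": joint torques, N m; "tool_pos": TCP position; "ee_rot": TCP orientation; "contact_force": force on the tool from outside, world axes, zero at the start; "ft_torque": the same for the moment, N m; "width": opening from 0.0 (shut) to 1.0 (fully open); "grip_force": force on a finger pad.
Only numpy, scipy, OpenCV 4.12 (cv2) and the standard library are available. Lean on these libraries where they do the work, as an engineer would, in place of code of your own. Each camera call takes 0.05 s, during which the arm holds its last target. There are 200 camera calls.

## Task

Switch the viewer's lamp on by turning the bar knob on its control box clockwise until it clicks over into its second position. Then hold the square bottle cap up (leaning with the glass), centred on and square to the viewer's sloping glass, about 25 mm off without touching it, still for about a second on each clear side in turn: first the side to the right of the label (as you look at the label), then the back, then the side to the left. Stand it gently back upright in the middle of its tray, leaving the lamp on and everything else undisturbed.

Things in the scene. Friction and masses are not known exactly. Their poses are not given: they have to be found in the camera images.
- bottle: empty square bottle of pale grey plastic, loose, 100 to 180 g: body 60 x 60 x 112 mm, short neck. Origin at the centre of its underside, z up the bottle. Its one white label (50 x 70 mm) is on the +x side; looking at the label, +y is the side to its right, -x the back, -y the side to its left. At the start it stands in the tray, label turned away from the robot within about 55 degrees.
- bottle_cap (a point): centre of the bottle's round grey cap (38 mm in diameter, from 122 to 157 mm above the base), a good place to grip: on the bottle's z axis, 140 mm above its base; axes as the bottle's
- side_right (a point): centre of the bottle's clear side to the right of the label (face looking to the bottle's +y, 56 mm above its base); axes as the bottle's
- side_back (a point): centre of the bottle's back side, away from the label (face looking to the bottle's -x, 56 mm above its base); axes as the bottle's
- side_left (a point): centre of the bottle's clear side to the left of the label (face looking to the bottle's -y, 56 mm above its base); axes as the bottle's
- viewer: the side viewer, fixed: white foot 150 x 140 x 18 mm with a grey post carrying a white head, 175 mm high in all. Its glass faces its own +x, roughly away from the robot. Two lamp bars stand 8 mm proud of the glass, 56 to 70 mm either side of its middle. Origin on the bench, 30 mm behind (level) and 125 mm below the middle of the glass; z up.
- window: the viewer's sloping pale glass (85 mm along the slope, 100 mm wide, dark round mark 32 mm across at its centre) in a 110 x 150 x 50 mm head. Origin at the mark, 125 mm above the bench. z points straight out of the glass, 30 degrees above level; x down the slope; y level. A bottle cap up and square to it (bottle z = this -x) leans 30 degrees, cap towards the robot.
- tray: white open tray, fixed, 120 x 120 mm outside, walls 4 mm thick and 20 mm high, floor 4 mm thick. Origin at the centre of its underside, z up. It stands on one side of the viewer, the control box on the other; which is which changes.
- lamp_box: the lamp's grey control box, fixed, 110 x 110 x 55 mm, origin at the centre of its underside, z up, the knob at the middle of its top
- lamp_knob_grip (a point): grip point of the black bar knob, on its vertical axis, 79 mm above the bench. The bar is 70 mm long (along this x), 16 mm wide (along this y) and 30 mm high, its top 92 mm above the bench; a disc of 56 mm diameter under it. The axes turn with the knob.
- lamp_knob (a joint): angle of the bar knob (rad), growing clockwise seen from above: stops at 0 (off) and at 1.2 (on). A sprung detent resists with up to 0.13 N m until 0.6, then snaps it on to 1.2 and keeps it there.
- amber_bottle: bystander: round amber bottle 70 mm in diameter, 160 mm high, loose, origin at the centre of its underside
- tube_block: bystander: white tube block 100 x 200 x 45 mm, loose, origin at the centre of its underside
- well_plate: bystander: clear plate with pink wells 128 x 86 x 18 mm, loose, origin at the centre of its underside

How it is judged:
On the way, in this order (a step that is already met when the one before it is completed fails the run):
1. the lamp knob has clicked over to on (value of joint lamp_knob above 1 rad), for 0.2 s.
2. the side right of the label is held still before the glass (x of side_right in the frame of window between -0.018 and 0.018 m and y of side_right in the frame of window between -0.018 and 0.018 m and z of side_right in the frame of window between 0.005 and 0.045 m and angle between the z axis of bottle and the x axis of window, either way round below 0.2 rad and angle between the y axis of bottle and the z axis of window, either way round below 0.2 rad and x of bottle in the frame of window above 0.02 m and linear speed of bottle below 0.05 m/s), for 0.5 s.
3. the back is held still before the glass (x of side_back in the frame of window between -0.018 and 0.018 m and y of side_back in the frame of window between -0.018 and 0.018 m and z of side_back in the frame of window between 0.005 and 0.045 m and angle between the z axis of bottle and the x axis of window, either way round below 0.2 rad and angle between the x axis of bottle and the z axis of window, either way round below 0.2 rad and x of bottle in the frame of window above 0.02 m and linear speed of bottle below 0.05 m/s), for 0.5 s.
4. the side left of the label is held still before the glass (x of side_left in the frame of window between -0.018 and 0.018 m and y of side_left in the frame of window between -0.018 and 0.018 m and z of side_left in the frame of window between 0.005 and 0.045 m and angle between the z axis of bottle and the x axis of window, either way round below 0.2 rad and angle between the y axis of bottle and the z axis of window, either way round below 0.2 rad and x of bottle in the frame of window above 0.02 m and linear speed of bottle below 0.05 m/s), for 0.5 s.
At the end, for the whole second after the job is handed in: The lamp knob is on (over 1.0 rad), and the bottle stands released and at rest on the tray's floor (base within 4 mm of the floor's height), upright within 0.06 rad, its base centre within 30 mm of the tray's centre (value of joint lamp_knob above 1 rad and horizontal distance between bottle and tray below 0.03 m and z of bottle in the frame of tray below 0.008 m and angle between bottle's own z axis and vertical below 0.06 rad and linear speed of bottle below 0.02 m/s); the robot touches nothing.
It fails at once if the bottle is pushed against the viewer (over 3 N) (contact force between bottle and viewer above 3 N).
It fails at once if the bottle is dropped or slammed into its tray (over 0.6 m/s within 20 mm of the floor) (horizontal distance between bottle and tray below 0.08 m and z of bottle in the frame of tray below 0.025 m and linear speed of bottle above 0.6 m/s).
It fails at once if the amber bottle is moved over 20 mm (distance of amber_bottle from where it was at the start of the episode above 0.02 m).
It fails at once if the tube block is moved over 20 mm (distance of tube_block from where it was at the start of the episode above 0.02 m).
It fails at once if the well plate is moved over 20 mm (distance of well_plate from where it was at the start of the episode above 0.02 m).
It also fails if it takes over 72 s, if anything falls off the work surface, if the arm or the gripper's body presses on something with over 40 N, if the wrist force passes 120 N, or if a joint passes its speed limit or range.

## Working session

There is one attempt and no reset: what is moved stays moved. The work goes in short steps, Python scripts to look and compute and a tool call to move; the robot and the scene stay as the last step left them, time stands still between calls to the robot, and variables do not carry over. Pictures are saved under pics/ and viewed, at most 11 in all, crops included, and the job is handed in when it is done.

```bash
ls; mkdir -p pics
```

Run:
```python
from rig import arm, optics, probe_bus, sign_off
import cv2,numpy as np
for n in("scene","top"):
    im=optics.camera(n); cv2.imwrite(f"pics/{n}0.png",im)
    p=optics.camera_params(n); print(n,p["fx"],p["fy"],p["cx"],p["cy"],np.round(p["view"],4).tolist())
print(probe_bus.state()); print(arm.grip_depth)
```

```text
pics
rig.py
scene 446.17248839822804 446.17248839822804 314.45031074091656 208.1652045426831 [[0.2509, 0.9679, -0.0116, -0.1576], [0.6518, -0.1777, -0.7373, -0.2898], [-0.7157, 0.1774, -0.6755, 1.7396], [0.0, 0.0, 0.0, 1.0]]
top 374.32608572267753 374.32608572267753 319.91149668781094 205.03307733783708 [[0.0161, -0.9998, -0.0153, -0.0101], [-0.9969, -0.0149, -0.0772, 0.5964], [0.077, 0.0165, -0.9969, 1.0325], [0.0, 0.0, 0.0, 1.0]]
{'time_s': 0.1, 'q': array([ 1.26236916e+00,  4.80747375e-01,  1.59679857e+00,  2.69498902e-05,
        1.06509738e+00, -4.65956031e-02]), 'dq': array([-0.00070195, -0.00114848, -0.0038548 ,  0.00114454, -0.00124582,
        0.00098368]), 'joint_efforts': array([ 7.81224044e-04, -9.52250576e+01, -4.31044364e+01,  2.29156240e-04,
        5.09632286e-03,  4.73143359e-05]), 'tool_pos': array([0.16811204, 0.62751258, 0.23075526]), 'ee_rot': array([-1.04363611e-04,  1.30548601e-01,  9.91441772e-01, -5.14998343e-04]), 'contact_force': array([-0.63535399,  0.29244685,  0.84009098]), 'ft_torque': array([-0.05516221, -0.01095189, -0.00408892]), 'grip_force': 0.0, 'width': 1.0001922773340635}
0.0187
```

View pics/scene0.png

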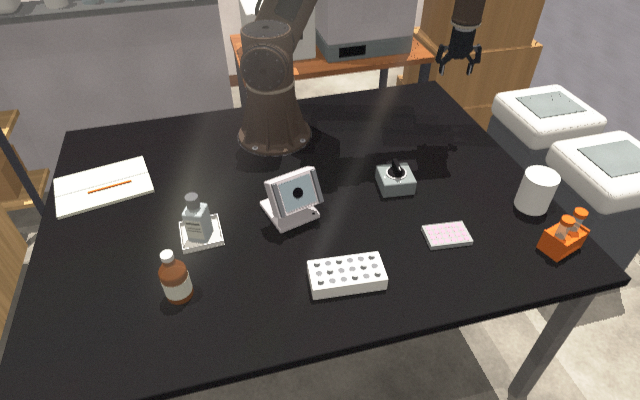

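View pics/top0.png

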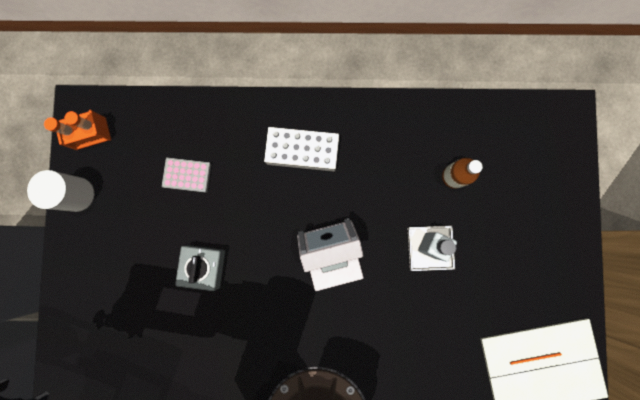

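The scene shows the tray with the bottle (~(200,225)), the viewer (~(295,195)) and the box (~(396,178)). In the top view they are at (432,248), (332,255) and (200,268). I'll enlarge these areas.

Run:
```python
import cv2,numpy as np
S=cv2.imread("pics/scene0.png");T=cv2.imread("pics/top0.png")
def c(im,x,y,w=53,h=60,k=5):
    t=cv2.resize(im[y:y+h,x:x+w],None,fx=k,fy=k,interpolation=cv2.INTER_CUBIC)
    for i in range(0,w,10): cv2.putText(t,str(x+i),(i*k,8),0,.3,(0,255,255),1); t[::4,i*k]=(0,255,255)
    for j in range(0,h,10): cv2.putText(t,str(y+j),(0,j*k+4),0,.3,(0,255,0),1); t[j*k,::4]=(0,255,0)
    return t
a=np.vstack([np.hstack([c(T,175,240),c(T,405,220),c(S,176,190)]),np.hstack([c(S,372,150),c(T,294,215,70,60),c(S,260,165,36,60)])])
cv2.imwrite("pics/crop1.png",a);print(a.shape)
b=np.hstack([c(S,258,160,72,75,6),c(T,294,215,56,75,6)][:1]+[c(S,174,188,56,75,6)]);cv2.imwrite("pics/crop2.png",b);print(b.shape)
```

```text
(600, 795, 3)
(450, 768, 3)
```

View pics/crop1.png

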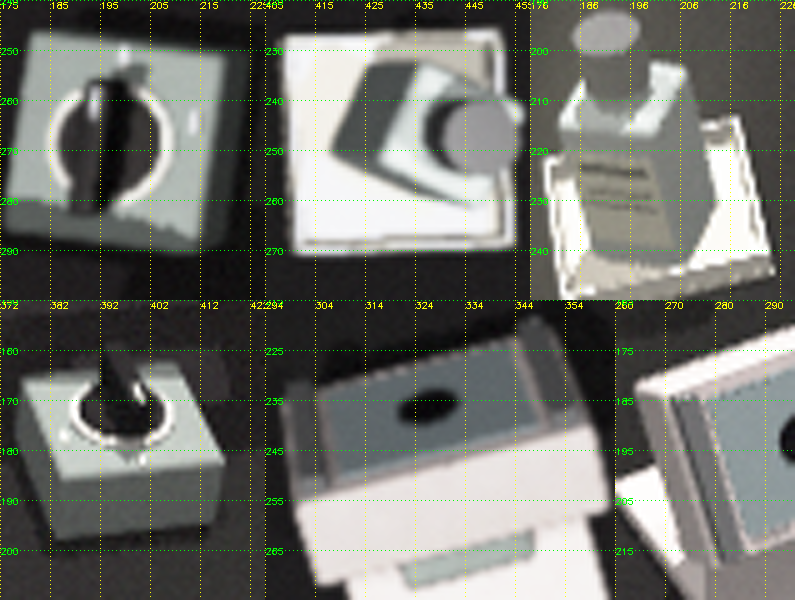

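View pics/crop2.png

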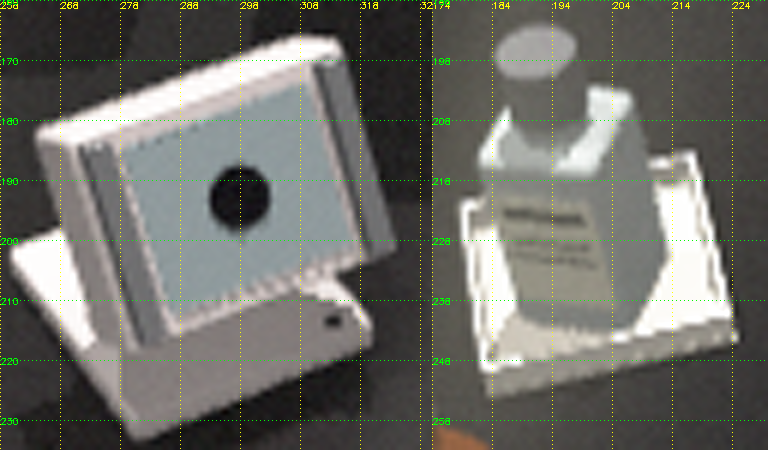

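The crops show the box and knob bar (off mark at the top of the box, on mark to its right), the viewer mark at top (326.6,236.4) and scene (298,193), and the cap top at top (448,248) and scene (191.3,196.7). The label faces the scene camera, to its left. Next I'll triangulate and fit the poses.

Create h.py:
```python
import numpy as np
from rig import arm, optics, probe_bus, sign_off
from scipy.optimize import least_squares
from scipy.spatial.transform import Rotation as R
P={n:optics.camera_params(n) for n in("scene","top")}
def proj(n,p):
    p=np.atleast_2d(p);c=P[n];v=np.array(c["view"]);q=p@v[:3,:3].T+v[:3,3]
    return np.c_[c["fx"]*q[:,0]/q[:,2]+c["cx"],c["fy"]*q[:,1]/q[:,2]+c["cy"]]
def tri(a,b): # scene px, top px
    f=lambda p:np.r_[proj("scene",p)[0]-a,proj("top",p)[0]-b]
    s=least_squares(f,[.6,0,.1]);return s.x,s.fun
def fit(loc,x0,free_z=False):  # loc: list of (cam, local xyz, px); params x,y,yaw,(z)
    def f(s):
        r=R.from_euler("z",s[2]); z=s[3] if free_z else 0
        return np.concatenate([proj(c,r.apply(l)+[s[0],s[1],z])[0]-px for c,l,px in loc])
    s=least_squares(f,x0+([0.] if free_z else []),loss="soft_l1",x_scale=.01);return s.x,np.round(f(s.x).reshape(-1,2),1)
def tool():
    s=probe_bus.state();q=s["ee_rot"];return np.array(s["tool_pos"]),R.from_quat([q[1],q[2],q[3],q[0]]),s
```

Run:
```python
from h import *
np.set_printoptions(precision=4,suppress=True)
print("mark",*tri((298,193),(326.6,236.4)))
print("captop",*tri((191.3,196.7),(448,248)))
t=.06
tr=[("top",[t,t,.02],(408.6,227.4)),("top",[t,-t,.02],(452.6,226)),("top",[-t,-t,.02],(455.4,269.4)),("top",[-t,t,.02],(410.6,271)),
("scene",[-t,-t,.02],(178.7,221.8)),("scene",[-t,t,.02],(217.5,213.3)),("scene",[t,t,.02],(224,241.7)),("scene",[t,-t,.02],(183.3,250))]
print("tray",*fit(tr,[.55,-.3,0.],True))
b=.055
bx=[("top",[b,b,.055],(181.4,246)),("top",[b,-b,.055],(219.6,251)),("top",[-b,-b,.055],(214.4,288.6)),
("scene",[-b,-b,.055],(372+5/5,150+(378-300)/5)),("scene",[-b,b,.055],(372+178/5,150+63/5)),("scene",[b,b,.055],(372+224/5,150+160/5)),("scene",[b,-b,.055],(372+62/5,150+178/5))]
print("box",*fit(bx,[.45,.3,0.],True))
c,s=np.cos(np.pi/6),.5
def W(d,y,n=0): # down slope,y,out -> viewer frame
    return [.03+d*s+n*c, y, .125-d*c+n*s]
vw=[("top",W(0,0),(326.6,236.4)),("scene",W(0,0),(298,193)),
("scene",W(-.0425,-.05),(278,183.7)),("scene",W(-.0425,.05),(309.3,173.3)),("scene",W(.0425,.05),(318.3,200)),("scene",W(.0425,-.05),(287.2,215.5)),
("top",W(.0425,.05),(304,232)),("top",W(.0425,-.05),(344,223)),("top",W(-.0425,-.05),(350.6,240.6)),("top",W(-.0425,.05),(306.6,252.6))]
print("viewer",*fit(vw,[.5,0,.2],True))
h=.03
bo=[("top",[0,0,.157],(448,248)),("scene",[0,0,.157],(191.3,196.7)),
("top",[-h,h,.112],(378/5-53+405,220+162/5)),("top",[h,h,.112],(417/5-53+405,220+62/5)),("top",[-h,h,0],(330/5-53+405,220+150/5)),
("scene",[h,-h,0],(174+(517-432)/6,188+318/6)),("scene",[h,h,0],(174+(632-432)/6,188+333/6))]
print("bottle",*fit(bo,[.55,-.3,-.37],True))
# label corners
for d in((500,200),(592,205),(612,325),(520,320)):print(174+(d[0]-432)/6,188+d[1]/6)
s,_=fit(bo,[.55,-.3,-.37],True)
r=R.from_euler("z",s[2])
print(proj("scene",r.apply([[h,-.025,.091],[h,.025,.091],[h,.025,.021],[h,-.025,.021]])+[s[0],s[1],s[3]]))
```

```text
mark [ 0.5096 -0.0191  0.1214] [-0.743   0.0348 -0.6392 -0.1356]
captop [ 0.4864 -0.3143  0.1561] [-0.7345 -0.1209 -0.6346 -0.0942]
tray [ 0.4803 -0.3137  0.0491 -0.005 ] [[-0.3  0.1]
 [-1.5  0.1]
 [-1.8 -0.2]
 [-0.1 -0.5]
 [-0.8  0.2]
 [-0.2  0.3]
 [-0.7 -1.3]
 [-1.9 -0.1]]
box [ 0.4169  0.3303 -0.0976 -0.0057] [[-1.1 -0.3]
 [ 0.3 -0.7]
 [ 0.1  2.2]
 [ 1.9 -0.1]
 [-1.2 -0.4]
 [ 0.1  0.4]
 [-0.8  0.5]]
viewer [ 0.4807 -0.0251  0.2581 -0.0024] [[-1.3 -0.2]
 [-0.2 -0.4]
 [ 0.2  0.6]
 [-0.1 -0. ]
 [-1.7  0.6]
 [-0.9 -3.3]
 [ 1.   0.9]
 [-2.2  0.7]
 [-3.3 -0.7]
 [ 0.8 -2.8]]
bottle [ 0.4875 -0.3144 -0.3945  0.0032] [[-0.  -0.5]
 [-1.1 -1. ]
 [-0.9  0.7]
 [ 0.3 -1.1]
 [-1.9  1. ]
 [-0.6  0.8]
 [-0.1  0.2]]
185.33333333333334 221.33333333333334
200.66666666666666 222.16666666666666
204.0 242.16666666666666
188.66666666666666 241.33333333333334
[[182.7143 219.6759]
 [199.8426 221.2732]
 [204.3101 238.5903]
 [187.7859 236.977 ]]
```

Run:
```python
from h import *
import cv2
I={n:cv2.imread(f"pics/{n}0.png") for n in P}
def tile(n,x,y,w,h,k,polys):
    t=cv2.resize(I[n][y:y+h,x:x+w],None,fx=k,fy=k,interpolation=cv2.INTER_CUBIC)
    for p,col in polys:
        q=((proj(n,p)-[x,y]+.5)*k).astype(np.int32); cv2.polylines(t,[q],True,col,1)
    return t
def bar(a,z):
    r=R.from_euler("z",a);return r.apply([[.035,.008,z],[.035,-.008,z],[-.035,-.008,z],[-.035,.008,z]])+[.417,.330,0]
kb=[(bar(-.1,.09),(0,255,0)),(bar(-.25,.09),(0,0,255)),(bar(-.25,.062),(0,0,160))]
c,s=np.cos(np.pi/6),.5
def gl(yaw,x=.4807,y=-.0251,D=.0425,w=.05,n=0):
    L=[[.03+d*s+n*c,yy,.125-d*c+n*s] for d,yy in((-D,-w),(-D,w),(D,w),(D,-w))]
    return R.from_euler("z",yaw).apply(L)+[x,y,0]
v=[(gl(.258),(0,255,0)),(gl(.258,D=.055,w=.075),(0,255,0)),(gl(.21,D=.055,w=.075),(0,0,255))]
a=np.hstack([tile("top",175,240,45,50,6,kb),tile("scene",375,150,45,50,6,kb)])
b=np.hstack([tile("top",290,212,80,50,5,v),tile("scene",255,160,80,50,5,v)])
m=max(a.shape[1],b.shape[1]);pad=lambda z:np.pad(z,((0,0),(0,m-z.shape[1]),(0,0)))
cv2.imwrite("pics/ov.png",np.vstack([pad(a),pad(b)]));print(m)
```

```text
800
```

View pics/ov.png

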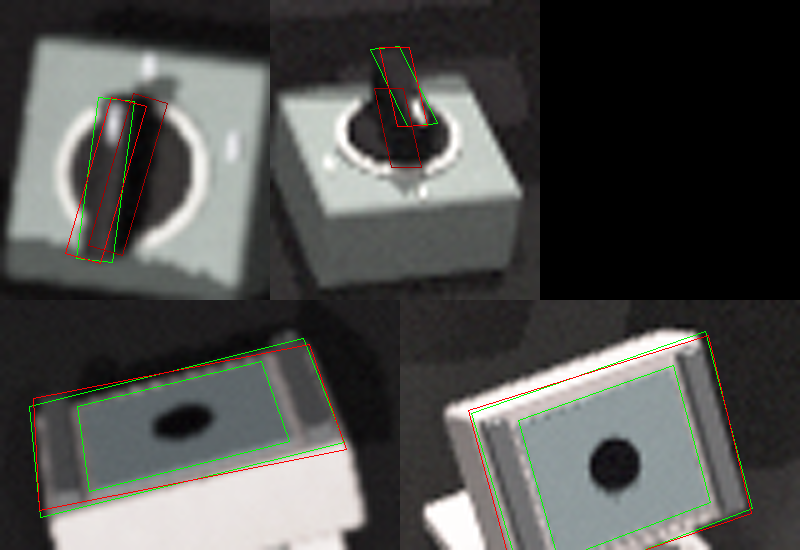

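Both overlays fit. The bar yaw is about -0.11 and the viewer yaw about 0.235. I'll move to the knob now.

The manual's scale: shifts go in shares of 50 mm and turns go in shares of pi rad. Converting my numbers, -0.15 rad is -0.0477.

Request:
steer_hand:
  offsets: {"drx": [0], "dry": [0], "drz": [-0.0477], "x": [0], "y": [0], "z": [0], "aperture": [1]}

```text
time_s: 0.2
tool_pos: [0.1681, 0.6276, 0.2308]
ee_rot: [-0.0, 0.056, 0.998, -0.0]
contact_force: [-1.1, -0.4, 0.1]
width: 0.999
grip_force: 0.0
```

Request:
steer_hand:
  offsets: {"drx": [0, 0, 0, 0, 0, 0, 0, 0], "dry": [0, 0, 0, 0, 0, 0, 0, 0], "drz": [0, 0, 0, 0, 0, 0, 0, 0], "x": [-0.7, -0.7, -0.7, -0.7, -0.7, -0.7, -0.7, -0.7], "y": [-0.672, -0.672, -0.672, -0.672, -0.672, -0.672, -0.672, -0.672], "z": [0, 0, 0, 0, 0, 0, 0, 0], "aperture": [1, 1, 1, 1, 1, 1, 1, 1]}

```text
time_s: 1.0
tool_pos: [0.4173, 0.3277, 0.2312]
ee_rot: [-0.0, 0.056, 0.998, -0.0]
contact_force: [0.1, -0.3, -0.3]
width: 1.0
grip_force: 0.0
```

Request:
steer_hand:
  offsets: {"drx": [0, 0], "dry": [0, 0], "drz": [0, 0], "x": [0, 0], "y": [0, 0], "z": [0, 0], "aperture": [1, 1]}

```text
time_s: 1.2
tool_pos: [0.417, 0.3285, 0.2311]
ee_rot: [-0.0, 0.057, 0.998, -0.0]
contact_force: [-0.2, 0.7, -0.4]
width: 1.003
grip_force: 0.0
```

Add to h.py:
```python
def to(pos,Rt):
    p,r,s=tool();Rt=R.from_matrix(Rt) if not isinstance(Rt,R) else Rt
    np.set_printoptions(precision=4,suppress=True)
    print("rot",(r.inv()*Rt).as_rotvec(),"d(now axes)",r.inv().apply(pos-p),"d(target axes)",Rt.inv().apply(pos-p),"j",s["q"])
def down(phi,tilt=0,yaw=0): # tool y at phi, z down; then tilt tool z outward toward heading yaw
    B=np.c_[[np.sin(phi)*-1,np.cos(phi),0],[np.cos(phi),np.sin(phi),0],[0,0,-1]]
    B[:,0]=np.cross(B[:,1],B[:,2])
    ax=np.array([-np.sin(yaw),np.cos(yaw),0])
    return R.from_rotvec(-tilt*ax)*R.from_matrix(B)
```

```bash
python3 -c "
from h import *
to([.417,.33,.068],down(1.46))"
```

```text
rot [-0.0002 -0.0004 -0.0038] d(now axes) [0.0001 0.0015 0.1631] d(target axes) [0.0002 0.0015 0.1631] j [ 0.61    0.3148  1.8684  0.0002  0.9588 -0.8462]
```

Scaled: 0.04 m is 0.8, 0.025 m is 0.5.

Request:
steer_hand:
  offsets: {"drx": [0, 0, 0, 0, 0, 0], "dry": [0, 0, 0, 0, 0, 0], "drz": [0, 0, 0, 0, 0, 0], "x": [0, 0, 0, 0, 0, 0], "y": [0.03, 0, 0, 0, 0, 0], "z": [0.8, 0.8, 0.8, 0.5, 0.3, 0], "aperture": [1, 1, 1, 1, 1, 1]}

```text
time_s: 1.8
tool_pos: [0.4145, 0.3312, 0.0693]
ee_rot: [-0.002, 0.055, 0.998, -0.001]
contact_force: [-0.3, 0.1, 0.7]
width: 0.999
grip_force: 0.0
```

Request:
steer_hand:
  offsets: {"drx": [0, 0, 0, 0, 0, 0, 0, 0], "dry": [0, 0, 0, 0, 0, 0, 0, 0], "drz": [0, 0, 0, 0, 0, 0, 0, 0], "x": [0, 0, 0, 0, 0, 0, 0, 0], "y": [0, 0, 0, 0, 0, 0, 0, 0], "z": [0, 0, 0, 0, 0, 0, 0, 0], "aperture": [0, 0, 0, 0, 0, 0, 0, 0]}

```text
time_s: 2.6
tool_pos: [0.4167, 0.3299, 0.0722]
ee_rot: [0.0, 0.056, 0.998, -0.001]
contact_force: [0.1, -12.9, 18.1]
width: 0.175
grip_force: 58.8
```

Scaled: -0.006 m is -0.12, -0.0015 m is -0.03.

Request:
steer_hand:
  offsets: {"drx": [0, 0, 0, 0, 0, 0, 0], "dry": [0, 0, 0, 0, 0, 0, 0], "drz": [0, 0, 0, 0, 0, 0, 0], "x": [0, 0, 0, 0, 0, 0, 0], "y": [0, -0.03, 0, 0, 0, 0, 0], "z": [0, -0.12, 0, 0, 0, 0, 0], "aperture": [0.5, 0.4, 0.3, 0, 0, 0, 0]}

```text
time_s: 3.3
tool_pos: [0.4167, 0.3296, 0.0779]
ee_rot: [0.0, 0.056, 0.998, 0.0]
contact_force: [-1.6, -2.8, 13.7]
width: 0.168
grip_force: 58.7
```

Scaled: 0.15 rad is 0.0477.

Request:
steer_hand:
  offsets: {"drx": [0, 0, 0, 0, 0, 0, 0, 0], "dry": [0, 0, 0, 0, 0, 0, 0, 0], "drz": [0.0318, 0.0477, 0.0477, 0.0477, 0.0477, 0.0477, 0.0477, 0.0477], "x": [0, 0, 0, 0, 0, 0, 0, 0], "y": [0, 0, 0, 0, 0, 0, 0, 0], "z": [0, 0, 0, 0, 0, 0, 0, 0], "aperture": [0, 0, 0, 0, 0, 0, 0, 0]}

```text
time_s: 4.1
tool_pos: [0.4171, 0.33, 0.0779]
ee_rot: [0.0, 0.592, 0.806, 0.001]
contact_force: [-0.0, 0.4, 9.5]
width: 0.167
grip_force: 58.4
```

Request:
steer_hand:
  offsets: {"drx": [0, 0, 0], "dry": [0, 0, 0], "drz": [0.0159, 0, 0], "x": [0, 0, 0], "y": [0, 0, 0], "z": [0, 0, 0], "aperture": [0, 0, 0]}

```text
time_s: 4.4
tool_pos: [0.4171, 0.33, 0.0779]
ee_rot: [0.0, 0.61, 0.792, 0.001]
contact_force: [0.6, -0.2, 10.7]
width: 0.171
grip_force: 58.5
```

```bash
python3 -c "
from h import *
p,r,s=tool();y=r.as_matrix()[:,1];print(np.arctan2(y[1],y[0]),s['ft_torque'],s['q'])"
```

```text
0.2589643546706217 [-0.0678222   0.01744039  0.0102061 ] [6.12393143e-01 5.30116426e-01 2.00032840e+00 6.87865460e-06
 6.09485285e-01 3.53422700e-01]
```

Request:
steer_hand:
  offsets: {"drx": [0, 0, 0, 0, 0], "dry": [0, 0, 0, 0, 0], "drz": [0, 0, 0, 0, 0], "x": [0, 0, 0, 0, 0], "y": [0, 0, 0, 0, 0], "z": [0, 0, 0, 0, 0], "aperture": [1, 1, 1, 1, 1]}

```text
time_s: 4.9
tool_pos: [0.4164, 0.3295, 0.0772]
ee_rot: [-0.0, 0.61, 0.792, -0.0]
contact_force: [-0.1, -0.2, 0.3]
width: 0.989
grip_force: 0.0
```

Request:
steer_hand:
  offsets: {"drx": [0, 0, 0, 0, 0, 0], "dry": [0, 0, 0, 0, 0, 0], "drz": [0, 0, 0, 0, 0, 0], "x": [0, 0, 0, 0, 0, 0], "y": [0, 0, 0, 0, 0, 0], "z": [-0.4, -0.9, -1, -1, -1, -0.6], "aperture": [1, 1, 1, 1, 1, 1]}

```text
time_s: 5.5
tool_pos: [0.4171, 0.33, 0.3264]
ee_rot: [0.001, 0.61, 0.793, 0.002]
contact_force: [0.8, 0.3, -1.0]
width: 0.999
grip_force: 0.0
```

Run:
```python
from h import *
import cv2
a=optics.camera("scene")[145:205,365:430];cv2.imwrite("pics/k1.png",cv2.resize(a,None,fx=6,fy=6,interpolation=2))
to([.487,-.3143,.32],down(-.55))
```

```text
rot [ 0.0064 -0.0061  0.8091] d(now axes) [-0.6412 -0.0989  0.0071] d(target axes) [-0.5141  0.3957  0.0098] j [ 0.6123  0.2193  1.7402 -0.      1.1735  0.3532]
```

View pics/k1.png

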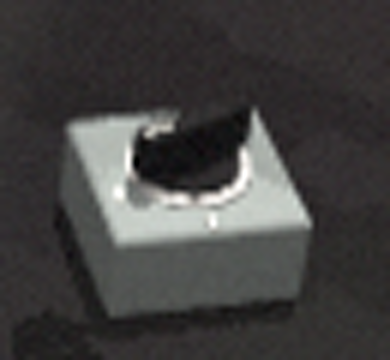

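The knob bar has swung across to the on mark. Next I'll move over to the bottle.

Scaled: 0.135 rad is 0.043.

Request:
steer_hand:
  offsets: {"drx": [0, 0, 0, 0, 0, 0], "dry": [0, 0, 0, 0, 0, 0], "drz": [0.043, 0.043, 0.043, 0.043, 0.043, 0.043], "x": [0, 0, 0, 0, 0, 0], "y": [0, 0, 0, 0, 0, 0], "z": [0, 0, 0, 0, 0, 0], "aperture": [1, 1, 1, 1, 1, 1]}
  quiet: true

```text
ok
```

Request:
steer_hand:
  offsets: {"drx": [0, 0, 0, 0, 0, 0, 0, 0], "dry": [0, 0, 0, 0, 0, 0, 0, 0], "drz": [0, 0, 0, 0, 0, 0, 0, 0], "x": [-0.686, -0.686, -0.686, -0.686, -0.686, -0.686, -0.686, -0.686], "y": [0.528, 0.528, 0.528, 0.528, 0.528, 0.528, 0.528, 0.528], "z": [0, 0, 0, 0, 0, 0, 0, 0], "aperture": [1, 1, 1, 1, 1, 1, 1, 1]}

```text
time_s: 6.95
tool_pos: [0.4524, -0.0166, 0.3221]
ee_rot: [-0.0, 0.873, 0.488, 0.0]
contact_force: [0.9, 0.4, -0.1]
width: 1.002
grip_force: 0.0
```

Request:
steer_hand:
  offsets: {"drx": [0, 0, 0, 0, 0, 0, 0, 0], "dry": [0, 0, 0, 0, 0, 0, 0, 0], "drz": [0, 0, 0, 0, 0, 0, 0, 0], "x": [-0.686, -0.686, -0.686, -0.686, -0.686, -0.686, -0.686, 0], "y": [0.528, 0.528, 0.528, 0.528, 0.528, 0.528, 0.528, 0], "z": [0, 0, 0, 0, 0, 0, 0, 0], "aperture": [1, 1, 1, 1, 1, 1, 1, 1]}

```text
time_s: 7.75
tool_pos: [0.4845, -0.3208, 0.3214]
ee_rot: [0.0, 0.874, 0.487, -0.0]
contact_force: [-0.4, 0.4, -0.2]
width: 1.003
grip_force: 0.0
```

```bash
python3 -c "
from h import *
to([.487,-.3143,.127],down(-.55))"
```

```text
rot [ 0.0004  0.0011 -0.0041] d(now axes) [ 0.007  -0.0014  0.1944] d(target axes) [ 0.0068 -0.0013  0.1944] j [-0.6363  0.3036  1.6445 -0.0011  1.193  -0.0818]
```

Scaled: 0.045 m is 0.9, 0.04 m is 0.8.

Request:
steer_hand:
  offsets: {"drx": [0, 0, 0, 0, 0, 0, 0], "dry": [0, 0, 0, 0, 0, 0, 0], "drz": [0, 0, 0, 0, 0, 0, 0], "x": [0.08, 0.04, 0, 0, 0, 0, 0], "y": [-0.02, 0, 0, 0, 0, 0, 0], "z": [0.8, 0.9, 0.9, 0.8, 0.4, 0, 0], "aperture": [1, 1, 1, 1, 1, 1, 1]}

```text
time_s: 8.45
tool_pos: [0.4869, -0.3104, 0.1326]
ee_rot: [-0.0, 0.873, 0.488, -0.0]
contact_force: [0.9, -0.2, 0.6]
width: 0.998
grip_force: 0.0
```

```bash
python3 -c "
from h import *
to([.487,-.3143,.128],down(-.55))"
```

```text
rot [-0.0004 -0.0001 -0.0009] d(now axes) [-0.0033  0.0022  0.0046] d(target axes) [-0.0033  0.0022  0.0046] j [-0.62    0.4982  1.8582  0.      0.7856 -0.0692]
```

Scaled: -0.0033 m is -0.066, 0.003 m is 0.06.

Request:
steer_hand:
  offsets: {"drx": [0, 0, 0, 0, 0, 0, 0, 0], "dry": [0, 0, 0, 0, 0, 0, 0, 0], "drz": [0, 0, 0, 0, 0, 0, 0, 0], "x": [-0.066, 0, 0, 0, 0, 0, 0, 0], "y": [0.044, 0, 0, 0, 0, 0, 0, 0], "z": [0.06, 0, 0, 0, 0, 0, 0, 0], "aperture": [1, 0.6, 0.5, 0.3, 0.2, 0.2, 0.2, 0.2]}

```text
time_s: 9.25
tool_pos: [0.4872, -0.3147, 0.1301]
ee_rot: [0.0, 0.873, 0.488, 0.0]
contact_force: [-0.6, 1.4, 8.5]
width: 0.433
grip_force: 59.6
```

Request:
steer_hand:
  offsets: {"drx": [0, 0, 0], "dry": [0, 0, 0], "drz": [0, 0, 0], "x": [0, 0, 0], "y": [0, 0, 0], "z": [0, 0, 0], "aperture": [0, 0, 0]}

```text
time_s: 9.55
tool_pos: [0.4872, -0.3147, 0.13]
ee_rot: [0.0, 0.873, 0.488, 0.0]
contact_force: [-1.1, 0.9, 8.8]
width: 0.428
grip_force: 59.6
```

Run:
```python
from h import *
import cv2
p,r,s=tool();print(p,s['contact_force'])
a=optics.camera("scene")[150:260,160:250];b=optics.camera("top")[200:310,395:485]
cv2.imwrite("pics/g1.png",np.hstack([cv2.resize(v,None,fx=4,fy=4,interpolation=2) for v in(a,b)]))
```

```text
[ 0.48720106 -0.31468116  0.13004205] [-1.10411917  0.87597014  8.83808299]
```

View pics/g1.png

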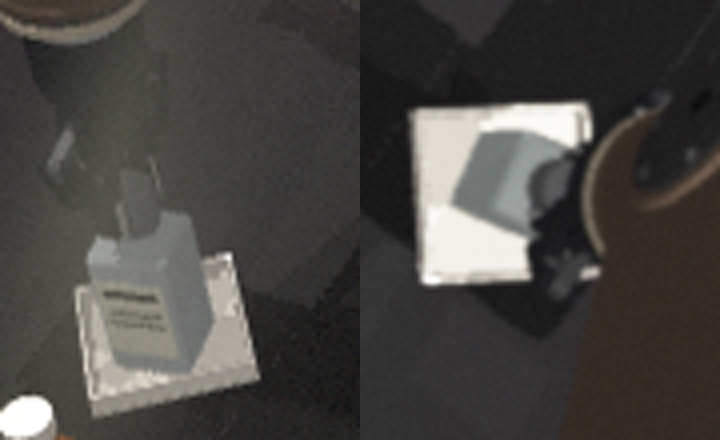

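Scaled: -0.045 m is -0.9, -0.015 m is -0.3.

Request:
steer_hand:
  offsets: {"drx": [0, 0, 0, 0, 0, 0, 0, 0], "dry": [0, 0, 0, 0, 0, 0, 0, 0], "drz": [0, 0, 0, 0, 0, 0, 0, 0], "x": [0, 0, 0, 0, 0, 0, 0, 0], "y": [0, 0, 0, 0, 0, 0, 0, 0], "z": [-0.3, -0.6, -0.8, -0.9, -0.9, -0.6, -0.3, 0], "aperture": [0, 0, 0, 0, 0, 0, 0, 0]}

```text
time_s: 10.45
tool_pos: [0.4877, -0.315, 0.3517]
ee_rot: [0.002, 0.873, 0.488, 0.001]
contact_force: [0.6, 0.3, -1.3]
width: 0.429
grip_force: 60.4
```

Add to h.py:
```python
PSI=.235;M=np.array([.5098,-.018,.1245]);C=-.16
n=np.array([np.cos(PSI)*.866,np.sin(PSI)*.866,.5]);d=np.array([np.cos(PSI)*.5,np.sin(PSI)*.5,-.866])
def pres(k,off=0): # k=0 right,1 back,2 left
    return M+(.055+off)*n-.070*d, down(PSI+(1-k)*np.pi/2+C,np.pi/6,PSI)
```

```bash
python3 -c "
from h import *
p,_=pres(0,.1);print(p)
to([p[0],p[1],.36],down(-.55))
print((down(-.55).inv()*pres(0)[1]).as_rotvec(),(down(PSI+np.pi/2+C).inv()*pres(0)[1]).as_rotvec())"
```

```text
[0.6063026  0.00510501 0.26262   ]
rot [ 0.0041  0.0003 -0.001 ] d(now axes) [ 0.3348 -0.0665 -0.0086] d(target axes) [ 0.3349 -0.0662 -0.0083] j [-0.6257  0.2798  1.6038 -0.      1.2539 -0.0747]
[-0.6116 -0.1979 -2.1359] [-0.0834 -0.5169  0.    ]
```

Scaled: 0.048 m is 0.96, 0.037 m is 0.74.

Request:
steer_hand:
  offsets: {"drx": [0, 0, 0, 0, 0, 0, 0, 0], "dry": [0, 0, 0, 0, 0, 0, 0, 0], "drz": [0, 0, 0, 0, 0, 0, 0, 0], "x": [0.4, 0.8, 0.96, 0.96, 0.96, 0.96, 0.9, 0.74], "y": [-0.08, -0.16, -0.19, -0.19, -0.19, -0.19, -0.18, -0.15], "z": [0, 0, 0, 0, 0, 0, 0, 0], "aperture": [0, 0, 0, 0, 0, 0, 0, 0]}
  quiet: true

```text
ok
```

Request:
steer_hand:
  offsets: {"drx": [0, 0, 0, 0, 0, 0, 0, 0], "dry": [0, 0, 0, 0, 0, 0, 0, 0], "drz": [-0.0223, -0.0477, -0.0477, -0.0477, -0.0477, -0.0477, -0.0477, -0.0477], "x": [0, 0, 0, 0, 0, 0, 0, 0], "y": [0, 0, 0, 0, 0, 0, 0, 0], "z": [0, 0, 0, 0, 0, 0, 0, 0], "aperture": [0, 0, 0, 0, 0, 0, 0, 0]}

```text
time_s: 12.05
tool_pos: [0.6045, 0.005, 0.3476]
ee_rot: [-0.001, 0.477, 0.879, -0.0]
contact_force: [-0.1, 0.9, -2.2]
width: 0.426
grip_force: 60.5
```

Request:
steer_hand:
  offsets: {"drx": [0, 0, 0, 0, 0, 0, 0, 0], "dry": [0, 0, 0, 0, 0, 0, 0, 0], "drz": [-0.0477, -0.0477, -0.0477, -0.0477, -0.0477, -0.0477, -0.0401, -0.0159], "x": [0, 0, 0, 0, 0, 0, 0, 0], "y": [0, 0, 0, 0, 0, 0, 0, 0], "z": [0, 0, 0, 0, 0, 0, 0, 0], "aperture": [0, 0, 0, 0, 0, 0, 0, 0]}

```text
time_s: 12.85
tool_pos: [0.6045, 0.0049, 0.3476]
ee_rot: [-0.001, -0.04, 0.999, 0.0]
contact_force: [0.7, -0.1, -1.2]
width: 0.431
grip_force: 60.5
```

Request:
steer_hand:
  offsets: {"drx": [-0.0035, -0.0065, -0.0065, -0.0065, -0.0035, 0, 0], "dry": [-0.022, -0.0407, -0.0407, -0.0407, -0.0204, 0, 0], "drz": [0, 0, 0, 0, 0, 0, 0], "x": [0, 0, 0, 0, 0, 0, 0], "y": [0, 0, 0, 0, 0, 0, 0], "z": [0, 0, 0, 0, 0, 0, 0], "aperture": [0, 0, 0, 0, 0, 0, 0]}

```text
time_s: 13.55
tool_pos: [0.6048, 0.0047, 0.3486]
ee_rot: [0.253, -0.036, 0.966, 0.051]
contact_force: [-0.2, -0.1, -1.0]
width: 0.428
grip_force: 60.5
```

```bash
python3 -c "
from h import *
to(*pres(0,.1));to(*pres(0))"
```

```text
rot [-0.0006 -0.0026 -0.0013] d(now axes) [ 0.0409 -0.0066  0.0754] d(target axes) [ 0.0411 -0.0066  0.0753] j [-0.161   0.0846  1.985   0.3402  0.6126 -2.0393]
rot [-0.0006 -0.0026 -0.0013] d(now axes) [ 0.1396 -0.0227  0.0756] d(target axes) [ 0.1398 -0.0225  0.0753] j [-0.161   0.0846  1.985   0.3402  0.6126 -2.0393]
```

Scaled: 0.03 m is 0.6, 0.028 m is 0.56.

Request:
steer_hand:
  offsets: {"drx": [0, 0, 0, 0, 0, 0, 0, 0], "dry": [0, 0, 0, 0, 0, 0, 0, 0], "drz": [0, 0, 0, 0, 0, 0, 0, 0], "x": [0.2, 0.32, 0.3, 0.4, 0.6, 0.38, 0, 0], "y": [-0.032, -0.05, -0.05, -0.064, -0.1, -0.06, 0, 0], "z": [0.38, 0.56, 0.56, 0, 0, 0, 0, 0], "aperture": [0, 0, 0, 0, 0, 0, 0, 0]}

```text
time_s: 14.35
tool_pos: [0.5491, -0.0087, 0.2287]
ee_rot: [0.254, -0.036, 0.965, 0.051]
contact_force: [0.9, -0.7, -2.1]
width: 0.431
grip_force: 60.5
```

Run:
```python
from h import *
import cv2
to(*pres(0))
h=.03;p,r,s=tool()
# predicted bottle: z=-toolz, base 126mm along tool z
zb=-r.as_matrix()[:,2];B=R.from_matrix(r.as_matrix()@np.array([[1,0,0],[0,-1,0],[0,0,-1.]]))  # y->.. fix below
base=p-.126*zb
phi=r.as_matrix()[:,1]; xb=R.from_rotvec(-C*zb).apply(phi); yb=np.cross(zb,xb)
def box(z):return [base+a*h*xb+b*h*yb+z*zb for a,b in((1,1),(1,-1),(-1,-1),(-1,1))]
lab=[base+h*xb+b*yb+z*zb for b,z in((-.025,.021),(.025,.021),(.025,.091),(-.025,.091))]
out=[]
for nme,(x,y) in(("scene",(240,110)),("top",(270,150))):
    im=cv2.resize(optics.camera(nme)[y:y+130,x:x+98],None,fx=4,fy=4,interpolation=2)
    for pl,c in((box(0),(0,255,0)),(box(.1),(0,255,0)),(lab,(0,0,255))):
        cv2.polylines(im,[((proj(nme,pl)-[x,y]+.5)*4).astype(np.int32)],True,c,1)
    out.append(im)
cv2.imwrite("pics/v1.png",np.hstack(out))
```

```text
rot [ 0.0004 -0.0003 -0.0004] d(now axes) [ 0.0317 -0.005   0.0001] d(target axes) [ 0.0317 -0.005   0.0001] j [-0.222   0.1704  2.2487  0.7515  0.3296 -2.537 ]
```

View pics/v1.png

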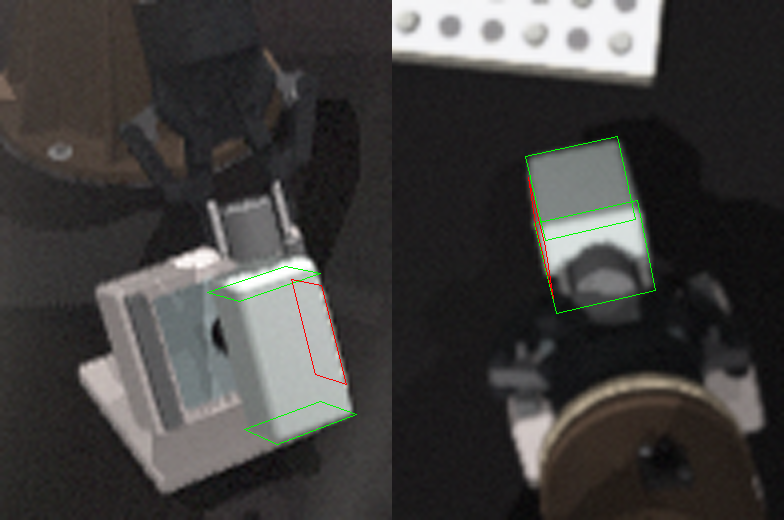

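The bottle matches the prediction, square and about 57 mm off the glass, and the viewer is untouched. The wrist is getting close to its limit (j5 and j6), so I'll approach carefully.

Scaled: 0.005 m is 0.1, -0.0008 m is -0.016.

Request:
steer_hand:
  offsets: {"drx": [0, 0, 0], "dry": [0, 0, 0], "drz": [0, 0, 0], "x": [0.1, 0.1, 0], "y": [-0.016, -0.016, 0], "z": [0, 0, 0], "aperture": [0, 0, 0]}

```text
time_s: 14.75
tool_pos: [0.5389, -0.0107, 0.2233]
ee_rot: [0.254, -0.036, 0.965, 0.051]
contact_force: [-0.1, -0.2, -0.4]
width: 0.429
grip_force: 60.5
```

```bash
python3 -c "
from h import *
to(*pres(0))
"
```

```text
rot [ 0.0001 -0.0003 -0.0004] d(now axes) [ 0.0201 -0.0035  0.0006] d(target axes) [ 0.0201 -0.0035  0.0006] j [-0.2334  0.1669  2.2738  0.8032  0.3191 -2.6007]
```

The manual's scale: shifts go in shares of 50 mm and turns go in shares of pi rad. Converting my numbers, 0.006 m is 0.12, 0.004 m is 0.08.

Request:
steer_hand:
  offsets: {"drx": [0, 0, 0, 0, 0, 0, 0, 0], "dry": [0, 0, 0, 0, 0, 0, 0, 0], "drz": [0, 0, 0, 0, 0, 0, 0, 0], "x": [0.12, 0.12, 0.08, 0, 0, 0, 0, 0], "y": [-0.02, -0.02, -0.016, 0, 0, 0, 0, 0], "z": [0, 0, 0, 0, 0, 0, 0, 0], "aperture": [0, 0, 0, 0, 0, 0, 0, 0]}

```text
time_s: 15.55
tool_pos: [0.5258, -0.0143, 0.2155]
ee_rot: [0.254, -0.036, 0.965, 0.051]
contact_force: [-0.7, 0.2, -1.9]
width: 0.428
grip_force: 60.5
```

Request:
steer_hand:
  offsets: {"drx": [0, 0, 0, 0, 0, 0], "dry": [0, 0, 0, 0, 0, 0], "drz": [0, 0, 0, 0, 0, 0], "x": [0, 0, 0, 0, 0, 0], "y": [0, 0, 0, 0, 0, 0], "z": [0, 0, 0, 0, 0, 0], "aperture": [0, 0, 0, 0, 0, 0]}

```text
time_s: 16.15
tool_pos: [0.5256, -0.0144, 0.2155]
ee_rot: [0.254, -0.036, 0.965, 0.051]
contact_force: [0.4, 0.1, -1.5]
width: 0.429
grip_force: 60.5
```

```bash
python3 - <<'E'
from h import *
import cv2
to(*pres(0))
h=.03;p,r,s=tool();zb=-r.as_matrix()[:,2];base=p-.126*zb
xb=R.from_rotvec(-C*zb).apply(r.as_matrix()[:,1]); yb=np.cross(zb,xb)
def box(z):return [base+a*h*xb+b*h*yb+z*zb for a,b in((1,1),(1,-1),(-1,-1),(-1,1))]
out=[]
for nme,(x,y) in(("scene",(245,140)),("top",(290,160))):
    im=cv2.resize(optics.camera(nme)[y:y+90,x:x+80],None,fx=5,fy=5,interpolation=2)
    for pl,c in((box(0),(0,255,0)),(box(.1),(0,255,0))):
        cv2.polylines(im,[((proj(nme,pl)-[x,y]+.5)*5).astype(np.int32)],True,c,1)
    out.append(im)
cv2.imwrite("pics/v2.png",np.hstack(out))
E
```

```text
rot [-0.0003  0.0002 -0.0005] d(now axes) [ 0.0045 -0.0005  0.0007] d(target axes) [ 0.0045 -0.0005  0.0007] j [-0.2522  0.1649  2.3076  0.8875  0.3063 -2.7044]
```

View pics/v2.png

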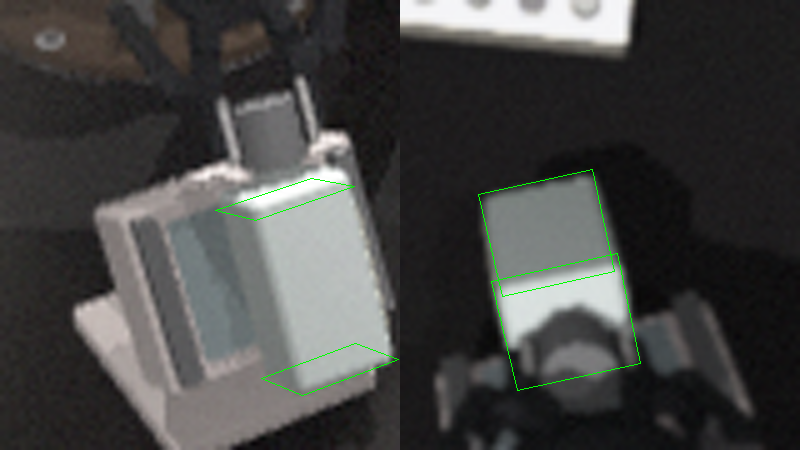

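Right side held for more than 1 s. Next I'll turn to the back in place, where the corner clearance is about 17 mm.

Scaled: 0.15 rad is 0.0477.

Request:
steer_hand:
  offsets: {"drx": [0, 0, 0, 0, 0, 0, 0, 0], "dry": [0, 0, 0, 0, 0, 0, 0, 0], "drz": [0.0159, 0.0382, 0.0477, 0.0477, 0.0477, 0.0477, 0.0477, 0.0477], "x": [0, 0, 0, 0, 0, 0, 0, 0], "y": [0, 0, 0, 0, 0, 0, 0, 0], "z": [0, 0, 0, 0, 0, 0, 0, 0], "aperture": [0, 0, 0, 0, 0, 0, 0, 0]}

```text
time_s: 17.05
tool_pos: [0.5256, -0.0144, 0.2154]
ee_rot: [0.192, 0.464, 0.847, 0.174]
contact_force: [0.5, -1.1, -0.8]
width: 0.428
grip_force: 60.6
```

Request:
steer_hand:
  offsets: {"drx": [0, 0, 0, 0, 0, 0, 0, 0], "dry": [0, 0, 0, 0, 0, 0, 0, 0], "drz": [0.0477, 0.0477, 0.0414, 0.0226, 0, 0, 0, 0], "x": [0, 0, 0, 0, 0, 0, 0, 0], "y": [0, 0, 0, 0, 0, 0, 0, 0], "z": [0, 0, 0, 0, 0, 0, 0, 0], "aperture": [0, 0, 0, 0, 0, 0, 0, 0]}

```text
time_s: 17.85
tool_pos: [0.5256, -0.0144, 0.2155]
ee_rot: [0.144, 0.657, 0.708, 0.215]
contact_force: [-0.5, -0.2, -1.9]
width: 0.43
grip_force: 60.6
```

Request:
steer_hand:
  offsets: {"drx": [0, 0, 0, 0, 0, 0, 0], "dry": [0, 0, 0, 0, 0, 0, 0], "drz": [0, 0, 0, 0, 0, 0, 0], "x": [0, 0, 0, 0, 0, 0, 0], "y": [0, 0, 0, 0, 0, 0, 0], "z": [0, 0, 0, 0, 0, 0, 0], "aperture": [0, 0, 0, 0, 0, 0, 0]}

```text
time_s: 18.55
tool_pos: [0.5256, -0.0143, 0.2154]
ee_rot: [0.144, 0.657, 0.708, 0.215]
contact_force: [0.2, 0.7, -1.7]
width: 0.427
grip_force: 60.6
```

Run:
```python
from h import *
import cv2
to(*pres(1))
h=.03;p,r,s=tool();zb=-r.as_matrix()[:,2];base=p-.126*zb
xb=R.from_rotvec(-C*zb).apply(r.as_matrix()[:,1]); yb=np.cross(zb,xb)
def box(z):return [base+a*h*xb+b*h*yb+z*zb for a,b in((1,1),(1,-1),(-1,-1),(-1,1))]
lab=[base+h*xb+b*yb+z*zb for b,z in((-.025,.021),(.025,.021),(.025,.091),(-.025,.091))]
out=[]
for nme,(x,y) in(("scene",(245,140)),("top",(290,160))):
    im=cv2.resize(optics.camera(nme)[y:y+90,x:x+80],None,fx=5,fy=5,interpolation=2)
    for pl,c in((box(0),(0,255,0)),(box(.1),(0,255,0)),(lab,(0,0,255))):
        cv2.polylines(im,[((proj(nme,pl)-[x,y]+.5)*5).astype(np.int32)],True,c,1)
    out.append(im)
cv2.imwrite("pics/v3.png",np.hstack(out))
```

```text
rot [ 0.0002  0.0002 -0.0008] d(now axes) [-0.0006 -0.0045  0.0006] d(target axes) [-0.0006 -0.0045  0.0006] j [-0.2521  0.1649  2.3076  0.8876  0.3063 -1.1334]
```

View pics/v3.png

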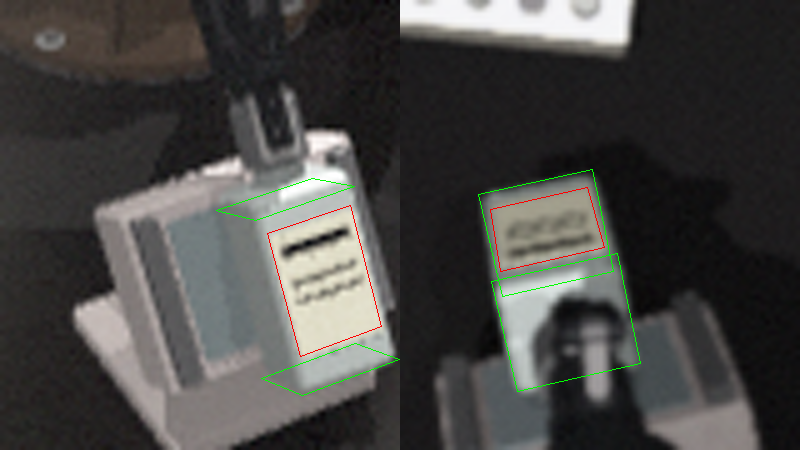

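The label outline matches exactly, so the back is held square to the glass. Next is the left side.

Scaled: 0.15 rad is 0.0477.

Request:
steer_hand:
  offsets: {"drx": [0, 0, 0, 0, 0, 0, 0, 0], "dry": [0, 0, 0, 0, 0, 0, 0, 0], "drz": [0.0159, 0.0382, 0.0477, 0.0477, 0.0477, 0.0477, 0.0477, 0.0477], "x": [0, 0, 0, 0, 0, 0, 0, 0], "y": [0, 0, 0, 0, 0, 0, 0, 0], "z": [0, 0, 0, 0, 0, 0, 0, 0], "aperture": [0, 0, 0, 0, 0, 0, 0, 0]}

```text
time_s: 19.45
tool_pos: [0.5256, -0.0144, 0.2154]
ee_rot: [0.013, 0.927, 0.271, 0.259]
contact_force: [-0.3, -0.8, -1.7]
width: 0.427
grip_force: 60.6
```

Request:
steer_hand:
  offsets: {"drx": [0, 0, 0, 0, 0, 0, 0, 0], "dry": [0, 0, 0, 0, 0, 0, 0, 0], "drz": [0.0477, 0.0477, 0.0414, 0.0226, 0, 0, 0, 0], "x": [0, 0, 0, 0, 0, 0, 0, 0], "y": [0, 0, 0, 0, 0, 0, 0, 0], "z": [0, 0, 0, 0, 0, 0, 0, 0], "aperture": [0, 0, 0, 0, 0, 0, 0, 0]}

```text
time_s: 20.25
tool_pos: [0.5256, -0.0144, 0.2154]
ee_rot: [-0.051, 0.965, 0.036, 0.254]
contact_force: [0.4, 0.5, -1.8]
width: 0.427
grip_force: 60.6
```

Request:
steer_hand:
  offsets: {"drx": [0, 0, 0, 0, 0, 0, 0, 0], "dry": [0, 0, 0, 0, 0, 0, 0, 0], "drz": [0, 0, 0, 0, 0, 0, 0, 0], "x": [0, 0, 0, 0, 0, 0, 0, 0], "y": [0, 0, 0, 0, 0, 0, 0, 0], "z": [0, 0, 0, 0, 0, 0, 0, 0], "aperture": [0, 0, 0, 0, 0, 0, 0, 0]}

```text
time_s: 21.05
tool_pos: [0.5256, -0.0144, 0.2154]
ee_rot: [-0.051, 0.965, 0.036, 0.254]
contact_force: [-0.8, -1.0, -2.1]
width: 0.425
grip_force: 60.6
```

```bash
python3 -c "
from h import *
to(*pres(2));p,r,s=tool();print(r.inv().apply(n))
print((r.inv()*down(PSI-np.pi/2+C)).as_rotvec())"
```

```text
rot [ 0.0003 -0.0002 -0.001 ] d(now axes) [-0.0045  0.0005  0.0006] d(target axes) [-0.0045  0.0005  0.0006] j [-0.2522  0.1649  2.3076  0.8875  0.3062  0.4376]
[ 0.9871 -0.1603  0.0001]
[-0.0833 -0.517  -0.001 ]
```

Scaled: -0.035 m is -0.7, 0.03 m is 0.6.

Request:
steer_hand:
  offsets: {"drx": [0, 0, 0, 0, 0, 0, 0, 0], "dry": [0, 0, 0, 0, 0, 0, 0, 0], "drz": [0, 0, 0, 0, 0, 0, 0, 0], "x": [0.2, 0.5, 0.7, 0.6, 0, 0, 0, 0], "y": [-0.032, -0.08, -0.114, -0.1, 0, 0, 0, 0], "z": [0, 0, 0, -0.3, -0.7, -0.7, -0.3, 0], "aperture": [0, 0, 0, 0, 0, 0, 0, 0]}

```text
time_s: 21.85
tool_pos: [0.5625, -0.0058, 0.355]
ee_rot: [-0.05, 0.965, 0.036, 0.256]
contact_force: [0.0, 1.2, -1.7]
width: 0.429
grip_force: 60.6
```

Request:
steer_hand:
  offsets: {"drx": [-0.0035, -0.0065, -0.0065, -0.0065, -0.0035, 0, 0], "dry": [-0.022, -0.0407, -0.0407, -0.0407, -0.0204, 0, 0], "drz": [0, 0, 0, 0, 0, 0, 0], "x": [0, 0, 0, 0, 0, 0, 0], "y": [0, 0, 0, 0, 0, 0, 0], "z": [0, 0, 0, 0, 0, 0, 0], "aperture": [0, 0, 0, 0, 0, 0, 0]}

```text
time_s: 22.55
tool_pos: [0.5623, -0.005, 0.351]
ee_rot: [-0.001, 0.999, 0.038, -0.0]
contact_force: [0.0, -0.4, -1.5]
width: 0.427
grip_force: 60.6
```

```bash
python3 -c "
from h import *
to([.4805,-.3137,.36],down(-.55));to([.4805,-.3137,.36],down(PSI-np.pi/2+C))"
```

```text
rot [-0.0013 -0.0001 -0.9457] d(now axes) [-0.1048  0.3017 -0.0093] d(target axes) [-0.3059  0.0916 -0.009 ] j [-0.0635  0.2546  1.6404  0.0012  1.2473  1.4318]
rot [-0.0012  0.0005  0.0001] d(now axes) [-0.1048  0.3017 -0.0093] d(target axes) [-0.1047  0.3017 -0.009 ] j [-0.0635  0.2546  1.6404  0.0012  1.2473  1.4318]
```

Scaled: 0.047 m is 0.94, 0.04 m is 0.8.

Request:
steer_hand:
  offsets: {"drx": [0, 0, 0, 0, 0, 0, 0, 0], "dry": [0, 0, 0, 0, 0, 0, 0, 0], "drz": [0, 0, 0, 0, 0, 0, 0, 0], "x": [-0.14, -0.28, -0.33, -0.33, -0.33, -0.33, -0.25, -0.11], "y": [0.4, 0.8, 0.94, 0.94, 0.94, 0.94, 0.72, 0.354], "z": [0, 0, 0, 0, 0, 0, 0, 0], "aperture": [0, 0, 0, 0, 0, 0, 0, 0]}

```text
time_s: 23.35
tool_pos: [0.478, -0.317, 0.3525]
ee_rot: [0.0, 0.999, 0.036, 0.001]
contact_force: [1.0, 1.2, -1.9]
width: 0.426
grip_force: 60.7
```

Request:
steer_hand:
  offsets: {"drx": [0, 0, 0, 0, 0, 0, 0, 0], "dry": [0, 0, 0, 0, 0, 0, 0, 0], "drz": [0, 0, 0, 0, 0, 0, 0, 0], "x": [0, 0, 0, 0, 0, 0, 0, 0], "y": [0, 0, 0, 0, 0, 0, 0, 0], "z": [0.4, 0.7, 0.8, 0.7, 0.4, 0.2, 0, 0], "aperture": [0, 0, 0, 0, 0, 0, 0, 0]}

```text
time_s: 24.15
tool_pos: [0.4802, -0.3145, 0.1937]
ee_rot: [0.0, 0.999, 0.037, 0.001]
contact_force: [0.8, -1.1, -0.2]
width: 0.43
grip_force: 60.8
```

```bash
python3 -c "
from h import *
to([.4805,-.3137,.13],down(PSI-np.pi/2+C))"
```

```text
rot [ 0.001  -0.0015 -0.0011] d(now axes) [ 0.0003 -0.0008  0.0637] d(target axes) [ 0.0004 -0.0007  0.0637] j [-0.6328  0.4154  1.815   0.0003  0.9095  0.8639]
```

Now I'll lower it gently.

Request:
steer_hand:
  offsets: {"drx": [0, 0, 0, 0, 0, 0, 0, 0], "dry": [0, 0, 0, 0, 0, 0, 0, 0], "drz": [0, 0, 0, 0, 0, 0, 0, 0], "x": [0, 0, 0, 0, 0, 0, 0, 0], "y": [0, 0, 0, 0, 0, 0, 0, 0], "z": [0.3, 0.36, 0.26, 0.14, 0.08, 0.06, 0.04, 0], "aperture": [0, 0, 0, 0, 0, 0, 0, 0]}

```text
time_s: 24.95
tool_pos: [0.48, -0.3142, 0.1308]
ee_rot: [0.0, 0.999, 0.037, 0.0]
contact_force: [-1.4, -0.1, -1.7]
width: 0.43
grip_force: 60.8
```

Request:
steer_hand:
  offsets: {"drx": [0, 0], "dry": [0, 0], "drz": [0, 0], "x": [0, 0], "y": [0, 0], "z": [0.02, 0], "aperture": [0, 0]}

```text
time_s: 25.15
tool_pos: [0.4802, -0.3144, 0.1301]
ee_rot: [0.0, 0.999, 0.037, 0.0]
contact_force: [-0.2, 0.0, 2.0]
width: 0.428
grip_force: 61.1
```

Scaled: 0.0005 m is 0.01.

Request:
steer_hand:
  offsets: {"drx": [0, 0, 0, 0, 0, 0, 0], "dry": [0, 0, 0, 0, 0, 0, 0], "drz": [0, 0, 0, 0, 0, 0, 0], "x": [0, 0, 0, 0, 0, 0, 0], "y": [0, 0, 0, 0, 0, 0, 0], "z": [0.01, 0, 0, 0, 0, 0, 0], "aperture": [0.47, 0.52, 0.6, 0.8, 1, 1, 1]}

```text
time_s: 25.85
tool_pos: [0.48, -0.3141, 0.1292]
ee_rot: [-0.0, 0.999, 0.037, -0.0]
contact_force: [-0.1, 0.2, -0.5]
width: 0.996
grip_force: 0.0
```

Request:
steer_hand:
  offsets: {"drx": [0, 0, 0, 0, 0, 0, 0, 0], "dry": [0, 0, 0, 0, 0, 0, 0, 0], "drz": [0, 0, 0, 0, 0, 0, 0, 0], "x": [0, 0, 0, 0, 0, 0, 0, 0], "y": [0, 0, 0, 0, 0, 0, 0, 0], "z": [-0.2, -0.4, -0.8, -0.8, -0.8, -0.8, -0.4, 0], "aperture": [1, 1, 1, 1, 1, 1, 1, 1]}

```text
time_s: 26.65
tool_pos: [0.481, -0.3149, 0.3434]
ee_rot: [0.002, 0.999, 0.037, 0.002]
contact_force: [0.0, -0.3, -0.3]
width: 1.001
grip_force: 0.0
```

Run:
```python
from h import *
import cv2
a=optics.camera("scene")[140:260,160:425];cv2.imwrite("pics/e1.png",cv2.resize(a,None,fx=3,fy=3,interpolation=2))
```

```text
(no output)
```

View pics/e1.png

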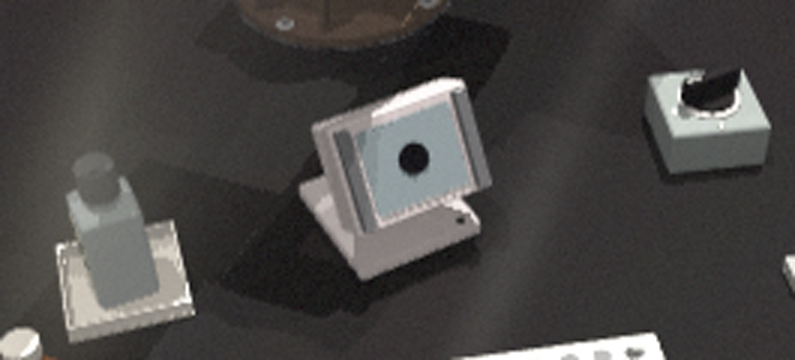

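The bottle stands upright in the middle of the tray, released. The knob bar is still across at on, and the bystanders in view are undisturbed.

Request:
steer_hand:
  offsets: {"drx": [0, 0], "dry": [0, 0], "drz": [0, 0], "x": [0, 0], "y": [0, 0], "z": [0, 0], "aperture": [1, 1]}
  quiet: true

```text
ok
```

```bash
python3 -c "
from rig import arm, optics, probe_bus, sign_off
print(sign_off())"
```

```text
the job is handed in; nothing more can be done
None
```

The job is handed in: the knob was turned to on, the right, back and left sides were each held at the glass for about a second, and the bottle stands released in the middle of its tray; sign-off returned no verdict.

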